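# Mount a vial-rack carriage on an autosampler's dovetail rail and clamp it

## Robot

A 7-joint arm with a two-finger parallel gripper is mounted at the origin on the work surface. World frame = base frame: x ahead of the robot, y to its left, z up, the work surface at z = 0. Lengths are in mm, angles in rad, forces in N, time in s.
With the tool pointing down it reaches from about 400 to 875 mm from the base axis. Payload 4.4 kg.
Tool frame: the origin (TCP) lies at the very end of the fingers, on their centre line; the grasp point (between the pads) lies 19 mm behind it; z points along the fingers, y is the line along which they close (so a half turn about z gives the same grasp; the last joint's range is limited). The gripper opens to 85 mm and grips with 20 to 120 N. Pads are 22 mm wide; open, the fingers measure 114 mm over their backs; the gripper's body (76 mm by 85 mm) begins 54 mm behind the grasp point. The pads swing forward as they close: fully open they stand 13 mm farther back than shut.
Start: joints at [-1.239, 0.628, 0.038, 1.517, -0.027, 0.996, -0.02], TCP at [251.781, 599.27, 198.413] pointing down, gripper open.
Joint ranges: [-3.06, 3.06], [-0.37, 2.12], [-1.25, 1.32], [0.18, 2.47], [-1.1, 4.24], [0.23, 1.98], [-2.94, 2.94]. Speed limits (rad/s): [2.57, 2.57, 3.14, 3.14, 3.14, 3.14, 3.14].

## Interface

Orientations are given as [roll, pitch, yaw] about the fixed x, y, z axes, in that order (R = Rz(yaw) Ry(pitch) Rx(roll)).
In Python, from cell import ctrl gives the robot as it stands.
- The arm moves only by the tool step_arm, never from a script. Its argument "series" is a list that holds one entry, the list of rows, each a list of 7 numbers: the turn, a rotation vector about the tool's x, y, z as a fraction of full scale, then the shift along the tool's x, y, z as a fraction of full scale, then the closure, from 0 (fully open) to 1 (shut). In form: [[[ax, ay, az, tx, ty, tz, gripper], ...]]. A call has 1 to 12 rows; each row shifts and turns the commanded pose from where the row before left it, along the tool's axes as they then stand; what a row does not reach is not made up. Full scale, the value 1, is 150 mm for a shift and 45 degrees for a turn. A row lasts 1/10 s, in which the tool goes at most 50 mm and 8.59 degrees, less where a joint would pass 70% of its speed; a pose out of reach is approached as far as the arm can. A call with a number of a shift or a turn outside -1 to 1 is refused whole. A call with a gripper value outside its range is refused whole. The fingers move at their own pace and stop on an object; the grip force is fixed at half the most. Time passes only in rows, so rows that do not move let the fingers close. It gives the time, the measured TCP pose, the force, the opening and the grip force at its end, in the units of the state.
- ctrl.read_state(): the state, without advancing time (a new reading comes with each control period).
- ctrl.get_image(name): name is "scene" or "top" or "wrist"; returns a dict with "img" (480x640x3 uint8, red, green, blue), "fx", "fy", "cx", "cy" (pixels), "R" (3x3) and "t" (3): a world point X has camera coordinates R X + t. Camera axes: x right, y down, z forward; pixel columns grow to the right and rows downward; lengths in mm; the calibration is good to about 2 mm. A picture is of the moment at which its call begins. There is no depth.
- ctrl.finish_job(): hands the job in; it is judged then, once.
Trained networks look in a picture, given as the dict that the camera call returned (one of the last four; its "shot" number tells which), for a name from the list of things; names that differ only in an ending like _2 or _b are one class to them, and where a whole thing is asked for, a point or a joint stands for the part that bears it (a point fixed in the world has none). Each returns a list of dicts, best first, with "score" (0 to 1); they miss things now and then, are a little off and sometimes report something else, mostly with a low value. They report only what shows in the picture. A call takes as long as a camera call. They do not tell look-alikes from the thing itself.
- ctrl.recognise(picture, thing): "centre" ([column, row] in pixels, amid what is visible of it).
The state is a dict: "clock": time; "qpos": joint angles; "qd": joint speeds; "tau": joint torques, N m; "eef_pos": TCP position; "tool_rot": TCP orientation; "force": force on the tool from outside, world axes, zero at the start; "torque": the same for the moment, N m; "width": finger opening in mm; "gripper_force": force on a finger pad.
Only numpy, scipy, OpenCV 4.12 (cv2) and the standard library are available. Lean on these libraries where they do the work, as an engineer would, in place of code of your own. Each camera call takes 0.05 s, during which the arm holds its last target. There are 200 camera calls.

## Task

Mount the vial rack on the autosampler: pick its carriage up by the handle, slide it onto the dovetail rail from the rail's open end, right home against the end stop, then tighten the slanting clamp knob on its side clockwise as far as it goes. Keep the rack upright, leave the things standing round about where they are, and let go at the end.

Things in the scene. Friction and masses are not known exactly. Their poses are not given: they have to be found in the camera images.
- carrier_handle (a point): Handle of the loose vial-rack carriage (about 0.55 kg): grey bar 90 mm long along y, 14 wide (x), 16 high, a bridge 20 mm clear above the blue- and white-capped vials of a white rack. Point: the bar's centre, 88 mm above the carriage's underside, so 0.088 at the start, standing on the bench. Axes: the carriage's own. The carriage is 76 mm wide (x), 90 long (y), 96 high. Mass centre 9 mm to +x.
- carrier_seat (a point): Centre of the roof of the carriage's dovetail groove, which rests on the rail's top. 74 mm below carrier_handle, 14 mm above the underside; carriage axes, y along the groove. The groove is open at both ends, 47 mm wide at the roof and 31 mm at its mouth: it cannot go onto the rail from above, only from the rail's end. Play with the knob loose: 1 to 1.5 mm to each side, 2 mm upwards.
- clamp_knob (a point): Centre of the carriage's clamp knob: orange, fluted, round, 34 mm across for the fingers, 26 mm long, white pointer line. On the carriage's +x side, which points away from the robot within 30 degrees. Its axis (z of this frame, outwards and up) leans 35 degrees from vertical to the carriage's +x. From carrier_handle, in carriage axes: x +70.6, y 0, z -42.2 mm. A thin stem keeps it 16 mm off the clamp housing.
- clamp (a joint): Turn of the clamp knob, rad: 0 loose, growing clockwise as seen from outside looking down onto the knob (to tighten), hard stop at 1.4. Starts at 0 to 0.3, stays where left. From about 1.15 on it presses a brass jaw on the rail; tight above 1.25. Takes about 0.2 N m, 0.3 near the stop.
- rail_entry (a point): Open end of the autosampler's fixed aluminium dovetail rail, 210 mm long, on a white deck: middle of the rail's width at the very end, at the height of the rail's top, 72 mm above the bench. y points along the rail from here to the end stop; -x is the robot's side. Head 44 mm wide on top, 30 at its foot, 12 high, 18 above the deck. The first 15 mm taper as lead-in. Free air before this end.
- rail_home (a point): Point on the rail's top, mid width, 165 mm in +y from rail_entry, 72 mm above the bench, same axes. With the carriage home, carrier_seat lies on this point (carrier_handle 74 mm above, at 0.146) and the axes agree: knob on the side away from the robot. The end stop, a red plate across the rail, has its face 45 mm in +y from here.
- sampler: The autosampler: fixed white deck 42 mm high that carries the rail. Origin on the bench below the rail's middle (mid length and width), same axes as the rail. On the robot's side of the rail a white housing, top at 88 mm, begins 58 mm to -x. Beyond the stop stand a black vial turret and an injector tower 208 mm high, beginning 165 mm to +y and 20 mm to -x.
- solvent_mid (a point): Bystander: amber bottle with blue cap, 60 mm across, 125 mm high; the point is half-way up its axis.
- septa_mid (a point): Bystander: small clear jar with white lid, 56 mm across, 55 mm high; the point is half-way up its axis.
- vialbox_mid (a point): Bystander: blue open box of vials, 80 x 100 x 42 mm; the point is at its middle, half-way up.
There are look-alikes about, which are no part of the job. What is meant by the part that bears carrier_handle is not black or green, and is the larger of those in its own colour.

How it is judged:
By the outcome, as a careful person would: the job done as asked, in the order asked, and still so for the second after the job is handed in, with the robot touching nothing.
It also fails if it takes over 66 s, if anything falls off the work surface, if the arm or the gripper's body presses on something with over 40 N, if the wrist force passes 120 N, or if a joint passes its speed limit or range.

## Working session

There is one attempt and no reset: what is moved stays moved. The work goes in short steps, Python scripts to look and compute and a tool call to move; the robot and the scene stay as the last step left them, time stands still between calls to the robot, and variables do not carry over. Pictures are saved under pics/ and viewed, at most 10 in all, crops included, and the job is handed in when it is done.

Besides the shell and the picture viewer there is one more tool, called as name(argument=value, ...) on one line, values as JSON. step_arm: Moves the arm, as the interface text tells. Shift numbers are shares of 150 mm and turn numbers shares of 45 degrees, none past 1 either way. Its arguments: {"type":"object","properties":{"series":{"type":"array","items":{"type":"array","items":{"type":"array","items":{"type":"number","minimum":-1,"maximum":1}}}}},"required":["series"]}

```bash
mkdir -p pics; ls
cat > h.py <<'E'
import numpy as np, cv2
from cell import ctrl
from scipy.spatial.transform import Rotation as Ro
def proj(p,X):
    c=p["R"]@np.array(X,float)+p["t"]; return np.array([p["fx"]*c[0]/c[2]+p["cx"],p["fy"]*c[1]/c[2]+p["cy"]])
def ray(p,uv):
    d=np.array([(uv[0]-p["cx"])/p["fx"],(uv[1]-p["cy"])/p["fy"],1.]); R=np.array(p["R"]); return -R.T@np.array(p["t"]),R.T@d
def atz(p,uv,z):
    o,d=ray(p,uv); return o+d*(z-o[2])/d[2]
def tri(obs):
    A=np.zeros((3,3));b=np.zeros(3)
    for p,uv in obs:
        o,d=ray(p,uv); d=d/np.linalg.norm(d); M=np.eye(3)-np.outer(d,d); A+=M;b+=M@o
    return np.linalg.solve(A,b)
def pic(name):
    p=ctrl.get_image(name); p["R"]=np.array(p["R"]);p["t"]=np.array(p["t"]).ravel(); return p
def save(p,fn,crop=None,s=1):
    im=p["img"]
    if crop: u0,v0,u1,v1=crop; im=im[v0:v1,u0:u1]
    if s!=1: im=cv2.resize(im,None,fx=s,fy=s,interpolation=cv2.INTER_CUBIC)
    cv2.imwrite(fn,im[...,::-1])
E
python3 - <<'E'
from h import *
a=pic("scene");b=pic("top")
N=["carrier_handle","carrier_seat","clamp_knob","rail_entry","rail_home","solvent_mid","septa_mid","vialbox_mid","sampler"]
for n,p in(("scene",a),("top",b)):
    save(p,f"pics/{n}0.png"); print(n,p["fx"],-p["R"].T@p["t"])
    for k in N: print(k,[(np.round(r["centre"]).tolist(),round(r["score"],2)) for r in ctrl.recognise(p,k)])
print(ctrl.read_state())
E
```

```text
pics
scene 457.6417005668472 [1387.84477691  182.61953014  870.71137469]
carrier_handle [([248.0, 224.0], 0.95), ([180.0, 247.0], 0.81), ([208.0, 208.0], 0.66), ([148.0, 203.0], 0.61)]
carrier_seat [([208.0, 204.0], 0.93), ([251.0, 222.0], 0.89), ([145.0, 203.0], 0.81), ([180.0, 246.0], 0.61)]
clamp_knob [([243.0, 229.0], 0.47), ([125.0, 201.0], 0.43)]
rail_entry [([396.0, 275.0], 0.77)]
rail_home [([395.0, 277.0], 0.71)]
solvent_mid [([526.0, 293.0], 0.86)]
septa_mid [([321.0, 225.0], 0.94), ([394.0, 274.0], 0.23)]
vialbox_mid [([213.0, 281.0], 0.55)]
sampler [([396.0, 279.0], 0.57)]
top 539.7915789009537 [ 290.41492783 -103.37589694 1670.90302854]
carrier_handle [([444.0, 203.0], 0.82), ([412.0, 258.0], 0.79), ([463.0, 271.0], 0.59), ([516.0, 247.0], 0.55)]
carrier_seat [([517.0, 248.0], 0.77), ([410.0, 257.0], 0.68), ([460.0, 267.0], 0.68), ([448.0, 205.0], 0.67)]
clamp_knob [([537.0, 237.0], 0.57), ([460.0, 199.0], 0.4)]
rail_entry [([264.0, 232.0], 0.83)]
rail_home [([266.0, 237.0], 0.81)]
solvent_mid [([158.0, 250.0], 0.63)]
septa_mid [([345.0, 282.0], 0.63)]
vialbox_mid [([403.0, 189.0], 0.93)]
sampler [([264.0, 236.0], 0.96)]
{'clock': 1.0, 'qpos': array([-1.23874653,  0.62839677,  0.03850775,  1.51741423, -0.02700418,
        0.99630691, -0.01999706]), 'qd': array([ 5.82054151e-04, -1.63113921e-04,  3.69902810e-04, -4.09788985e-05,
        6.36821291e-04,  6.52031005e-04,  2.51072264e-04]), 'tau': array([-1.10785208e-03, -5.63283420e+01,  1.22498006e+00, -1.93788725e+01,
        1.08870646e-02,  1.41856388e-03, -1.79107609e-06]), 'eef_pos': array([251.81274767, 599.2452729 , 198.41109385]), 'tool_rot': array([-3.14158517e+00, -3.50749586e-05,  2.74371192e+00]), 'force': array([ 0.18646869, -0.78437666,  0.6327106 ]), 'torque': array([-0.00160327,  0.02860919, -0.0273553 ]), 'gripper_force': 0.0, 'width': 85.3188868387964}
```

View pics/scene0.png

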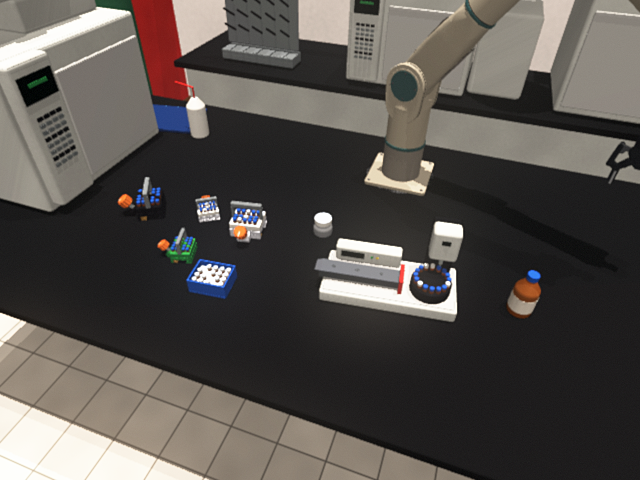

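View pics/top0.png

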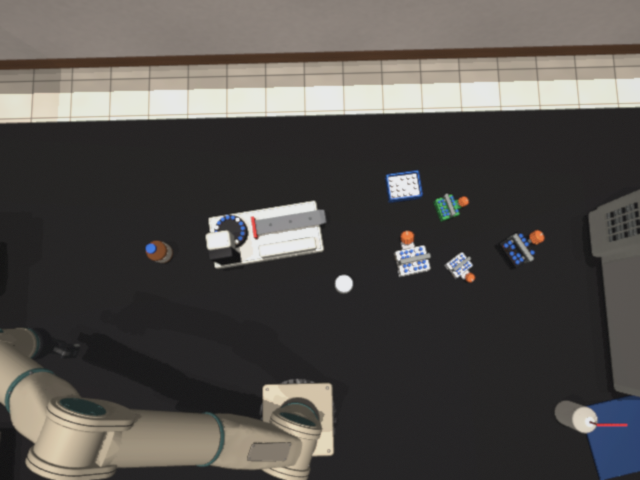

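Scene: the handle look-alikes are the larger white carriage (248,222), small white (208,208), black (147,203) and green (181,246). The top view shows them at (412,258), (460,267), (518,247) and (447,206). I choose the larger white one, with its knob at top (407,238), and will check it in a close crop. The rail's open end is at top (325,217) and the red stop at (254,227).

Run:
```python
from h import *
a=pic("scene");b=pic("top")
for n,u,v in(("handle",(248,207),(413,259)),("handleNN",(248,224),(412,258)),("knob",(240,233),(407,238)),("entry",(316,266),(325,217)),("stop",(404,277),(254,227)),("septa",(323,225),(344,284)),("vialbox",(213,279),(404,186)),("solvent",(525,296),(158,250)),("white2",(208,200),(459,266))):
    print(n,tri([(a,u),(b,v)]).round(), atz(b,v,88).round())
w=pic("wrist"); s=ctrl.read_state(); 
R=Ro.from_euler("xyz",s["tool_rot"]).as_matrix(); C=-w["R"].T@w["t"]
print("wristcam in tool",(R.T@(C-s["eef_pos"])).round(1),(R.T@w["R"].T).round(3),w["fx"])
# crop check
big=cv2.resize(a["img"][180:300,110:280],None,fx=4,fy=4,interpolation=cv2.INTER_CUBIC)
cv2.imwrite("pics/crop1.png",big[...,::-1])
```

```text
handle [ 463. -353.   85.] [ 463. -353.   88.]
handleNN [ 472. -356.   28.] [ 466. -350.   88.]
knob [ 533. -345.   44.] [ 526. -338.   88.]
entry [600. -96.  63.] [596. -96.  88.]
stop [572. 121.  74.] [570. 116.  88.]
septa [ 398. -148.   29.] [ 395. -147.   88.]
vialbox [ 700. -343.   22.] [ 685. -336.   88.]
solvent [513. 410.  56.] [508. 400.  88.]
white2 [ 443. -496.   58.] [ 439. -487.   88.]
wristcam in tool [  68.1   -1.6 -175.6] [[ 0.    -0.964 -0.268]
 [ 1.     0.    -0.   ]
 [ 0.    -0.268  0.964]] 413.9346072659538
```

View pics/crop1.png

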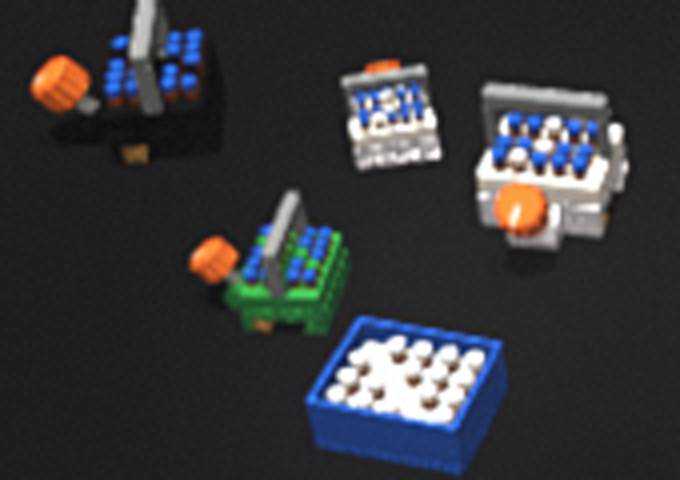

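The crop confirms it: the larger white carriage is at crop (545,150), i.e. scene (247,218). Its grey handle is on top and the orange knob is on the side away from the robot. The small white one at crop (390,120) is clearly smaller. I'm swinging over it now.

```bash
cat >> h.py <<'E'
import json
def pose():
    s=ctrl.read_state(); return np.array(s["eef_pos"]),Ro.from_euler("xyz",s["tool_rot"])
def plan(P,R,wps,g,chunk=12,dec=3):
    """wps: list of (pos,Rot); one row each; prints rows in the tool's units"""
    rows=[]
    for i,(p,q) in enumerate(wps):
        rv=np.round((R.inv()*q).as_rotvec()/np.radians(45),dec); t=np.round(R.inv().apply(p-P)/150,dec)
        P=P+R.apply(t*150); R=R*Ro.from_rotvec(rv*np.radians(45))
        rows.append([*rv.tolist(),*t.tolist(),g])
    for i in range(0,len(rows),chunk): print(json.dumps([rows[i:i+chunk]]).replace("-0.0,","0,").replace("0.0,","0,"))
def lin(P,R,P1,R1,n):
    rv=(R.inv()*R1).as_rotvec(); return [(P+(P1-P)*k/n,R*Ro.from_rotvec(rv*k/n)) for k in range(1,n+1)]
def down(yawdeg): return Ro.from_euler("xyz",[np.pi,0,np.radians(yawdeg)])
E
python3 - <<'E'
from h import *
P,R=pose()
up=[(P+[0,0,50*k],R) for k in (1,2,3)]
n=24; w=[]
for k in range(1,n+1):
    f=k/n; az=np.radians(67.2+f*(-37.3-67.2)); r=650+f*(582-650)
    w.append((np.array([r*np.cos(az),r*np.sin(az),348-88*f]),down(157.2+f*(96.5-157.2))))
plan(P,R,up+w,0)
E
```

```text
[[[0, 0, 0, 0, 0, -0.333, 0], [0, 0, 0, 0, 0, -0.334, 0], [0, 0, 0, 0, 0, -0.333, 0], [0, 0, 0.056, -0.328, -0.031, 0.027, 0], [0, 0, 0.057, -0.325, -0.042, 0.025, 0], [0, 0, 0.056, -0.322, -0.052, 0.024, 0], [0, 0, 0.056, -0.319, -0.062, 0.024, 0], [0, 0, 0.056, -0.316, -0.071, 0.025, 0], [0, 0, 0.056, -0.311, -0.082, 0.024, 0], [0, 0, 0.057, -0.307, -0.091, 0.025, 0], [0, 0, 0.056, -0.303, -0.1, 0.024, 0], [0, 0, 0.056, -0.298, -0.11, 0.025, 0]]]
[[[0, 0, 0.056, -0.293, -0.119, 0.024, 0], [0, 0, 0.056, -0.288, -0.127, 0.025, 0], [0, 0, 0.057, -0.282, -0.136, 0.024, 0], [0, 0, 0.056, -0.277, -0.144, 0.024, 0], [0, 0, 0.056, -0.27, -0.152, 0.025, 0], [0, 0, 0.056, -0.265, -0.161, 0.024, 0], [0, 0, 0.056, -0.257, -0.167, 0.025, 0], [0, 0, 0.057, -0.251, -0.176, 0.024, 0], [0, 0, 0.056, -0.244, -0.182, 0.025, 0], [0, 0, 0.056, -0.237, -0.189, 0.024, 0], [0, 0, 0.056, -0.23, -0.196, 0.025, 0], [0, 0, 0.056, -0.222, -0.202, 0.024, 0]]]
[[[0, 0, 0.057, -0.215, -0.208, 0.025, 0], [0, 0, 0.056, -0.207, -0.214, 0.024, 0], [0, 0, 0.056, -0.199, -0.219, 0.024, 0]]]
```

step_arm(series=[[[0, 0, 0, 0, 0, -0.333, 0], [0, 0, 0, 0, 0, -0.334, 0], [0, 0, 0, 0, 0, -0.333, 0], [0, 0, 0.056, -0.328, -0.031, 0.027, 0], [0, 0, 0.057, -0.325, -0.042, 0.025, 0], [0, 0, 0.056, -0.322, -0.052, 0.024, 0], [0, 0, 0.056, -0.319, -0.062, 0.024, 0], [0, 0, 0.056, -0.316, -0.071, 0.025, 0], [0, 0, 0.056, -0.311, -0.082, 0.024, 0], [0, 0, 0.057, -0.307, -0.091, 0.025, 0], [0, 0, 0.056, -0.303, -0.1, 0.024, 0], [0, 0, 0.056, -0.298, -0.11, 0.025, 0]]])

```text
clock: 2.35
eef_pos: [552.4, 291.6, 314.7]
tool_rot: [3.141, 0.0, 2.345]
force: [0.2, 0.1, 0.4]
width: 85.2
gripper_force: 0.0
```

step_arm(series=[[[0, 0, 0.056, -0.293, -0.119, 0.024, 0], [0, 0, 0.056, -0.288, -0.127, 0.025, 0], [0, 0, 0.057, -0.282, -0.136, 0.024, 0], [0, 0, 0.056, -0.277, -0.144, 0.024, 0], [0, 0, 0.056, -0.27, -0.152, 0.025, 0], [0, 0, 0.056, -0.265, -0.161, 0.024, 0], [0, 0, 0.056, -0.257, -0.167, 0.025, 0], [0, 0, 0.057, -0.251, -0.176, 0.024, 0], [0, 0, 0.056, -0.244, -0.182, 0.025, 0], [0, 0, 0.056, -0.237, -0.189, 0.024, 0], [0, 0, 0.056, -0.23, -0.196, 0.025, 0], [0, 0, 0.056, -0.222, -0.202, 0.024, 0]]])

```text
clock: 3.55
eef_pos: [537.9, -244.2, 270.8]
tool_rot: [3.141, 0.0, 1.815]
force: [-0.3, -0.9, -0.1]
width: 85.3
gripper_force: 0.0
```

step_arm(series=[[[0, 0, 0.057, -0.215, -0.208, 0.025, 0], [0, 0, 0.056, -0.207, -0.214, 0.024, 0], [0, 0, 0.056, -0.199, -0.219, 0.024, 0], [0, 0, 0, 0, 0, 0, 0], [0, 0, 0, 0, 0, 0, 0]]])

```text
clock: 4.05
eef_pos: [462.3, -353.6, 260.0]
tool_rot: [3.141, -0.0, 1.682]
force: [0.8, 1.9, 0.4]
width: 85.4
gripper_force: 0.0
```

Run:
```python
from h import *
s=ctrl.read_state(); print(s["clock"],s["eef_pos"].round(1),np.degrees(s["tool_rot"]).round(1),s["qpos"].round(2))
w=pic("wrist"); save(w,"pics/w1.png"); np.savez("w1.npz",**{k:w[k] for k in("img","R","t","fx","fy","cx","cy")})
for k in["carrier_handle","carrier_seat","clamp_knob"]: print(k,[(np.round(r["centre"]).tolist(),round(r["score"],2)) for r in ctrl.recognise(w,k)])
print(proj(w,[463,-353,88]))
```

```text
4.05 [ 462.3 -353.6  260. ] [180.   -0.   96.3] [ 0.33  0.5   0.43  1.64 -0.23  1.05  0.94]
carrier_handle [([441.0, 301.0], 0.81), ([289.0, 325.0], 0.8), ([327.0, 198.0], 0.7), ([321.0, 421.0], 0.6)]
carrier_seat [([327.0, 195.0], 0.97), ([442.0, 300.0], 0.95), ([322.0, 418.0], 0.84), ([284.0, 324.0], 0.72)]
clamp_knob [([254.0, 345.0], 0.89), ([327.0, 199.0], 0.67), ([390.0, 191.0], 0.65)]
[321.25011229 201.99618834]
```

View pics/w1.png

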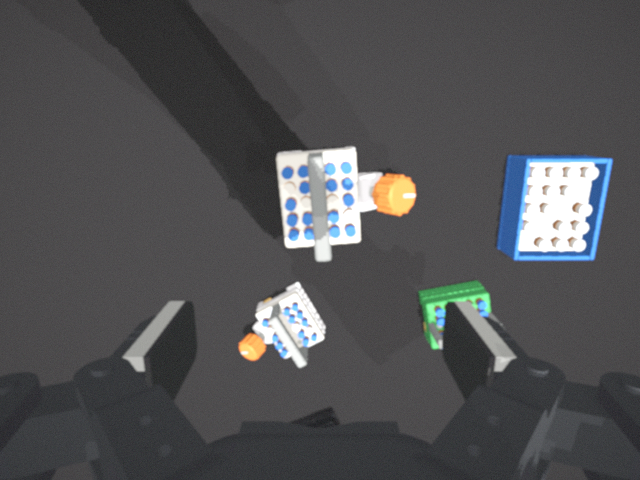

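Wrist view: the handle bar of the large white carriage runs from (317,155) to (322,258). The knob is at (393,194) with its pointer to the right at (408,196). The small white look-alike is at (290,325), green at (455,310).

Run:
```python
from h import *
w=dict(np.load("w1.npz")); P,R=pose()
im=w["img"]; hsv=cv2.cvtColor(im,cv2.COLOR_RGB2HSV)
# grey bar: low saturation, mid value - sample
for v in(165,180,200,220,240,250): print(v,[tuple(int(x) for x in im[v,u]) for u in range(304,338,3)])
for z in(88,96):
    A=atz(w,(317,155),z);B=atz(w,(322.5,258),z); d=A-B; print(z,((A+B)/2).round(1),np.linalg.norm(d).round(1),np.degrees(np.arctan2(-d[0],d[1])).round(1))
k=atz(w,(393,194),46); print("knob",k.round(1))
```

```text
165 [(160, 150, 169), (170, 162, 159), (156, 158, 156), (175, 175, 176), (195, 198, 196), (245, 249, 245), (230, 233, 230), (191, 184, 208), (120, 198, 255), (132, 212, 255), (218, 231, 255), (255, 255, 255)]
180 [(200, 188, 179), (213, 199, 185), (152, 153, 151), (159, 160, 158), (162, 165, 163), (161, 164, 163), (171, 174, 172), (197, 193, 184), (154, 146, 174), (110, 144, 213), (160, 158, 199), (255, 255, 247)]
200 [(242, 238, 229), (241, 236, 228), (206, 204, 196), (157, 161, 158), (158, 162, 158), (160, 163, 160), (159, 163, 158), (158, 159, 156), (237, 232, 223), (242, 238, 230), (247, 243, 235), (255, 255, 246)]
220 [(81, 146, 220), (82, 144, 220), (87, 146, 218), (158, 163, 169), (179, 182, 180), (179, 182, 180), (179, 181, 181), (175, 177, 175), (188, 209, 246), (134, 208, 255), (125, 206, 255), (153, 215, 255)]
240 [(255, 255, 255), (255, 255, 255), (255, 255, 255), (248, 251, 255), (206, 208, 206), (230, 232, 229), (242, 244, 242), (245, 246, 244), (231, 233, 229), (255, 255, 255), (255, 255, 255), (255, 255, 255)]
250 [(75, 75, 76), (74, 72, 74), (78, 76, 75), (87, 86, 87), (219, 221, 218), (241, 243, 241), (242, 245, 242), (243, 246, 243), (232, 234, 231), (137, 139, 138), (73, 70, 72), (78, 74, 75)]
88 [ 462.4 -358.5   88. ] 89.7 9.4
96 [ 462.2 -356.9   96. ] 87.7 9.4
knob [ 531.  -345.7   46. ]
```

Run:
```python
from h import *
P,R=pose(); plan(P,R,lin(P,R,np.array([462.3,-357.5,150]),down(99.4),4),0)
```

```text
[[[0, 0, -0.015, -0.01, -0.005, 0.183, 0], [0, 0, -0.015, -0.01, -0.005, 0.183, 0], [0.001, -0.001, -0.015, -0.011, -0.005, 0.183, 0], [0, 0, -0.015, -0.009, -0.005, 0.184, 0]]]
```

step_arm(series=[[[0, 0, -0.015, -0.008, -0.004, 0.183, 0], [0, 0, -0.015, -0.008, -0.004, 0.183, 0], [0, 0, -0.015, -0.008, -0.004, 0.183, 0], [0, 0, -0.015, -0.008, -0.004, 0.184, 0], [0, 0, 0, 0, 0, 0, 0], [0, 0, 0, 0, 0, 0, 0]]])

```text
clock: 4.85
eef_pos: [462.0, -357.2, 150.3]
tool_rot: [-3.141, -0.0, 1.733]
force: [1.0, -1.0, 0.7]
width: 85.0
gripper_force: 0.0
```

Run:
```python
from h import *
s=ctrl.read_state(); print(s["clock"],s["eef_pos"].round(1),np.degrees(s["tool_rot"]).round(1))
w=pic("wrist"); save(w,"pics/w2.png",(200,60,500,360),2)
np.savez("w2.npz",**{k:w[k] for k in("img","R","t","fx","fy","cx","cy")})
for e in((45,-45)): 
    c=np.radians(9.4); print(proj(w,[462.3-np.sin(c)*e,-357.5+np.cos(c)*e,96]).round(1))
```

```text
4.85 [ 462.  -357.2  150.3] [-180.    -0.    99.3]
[321.5 163. ]
[321.5 312.9]
```

View pics/w2.png

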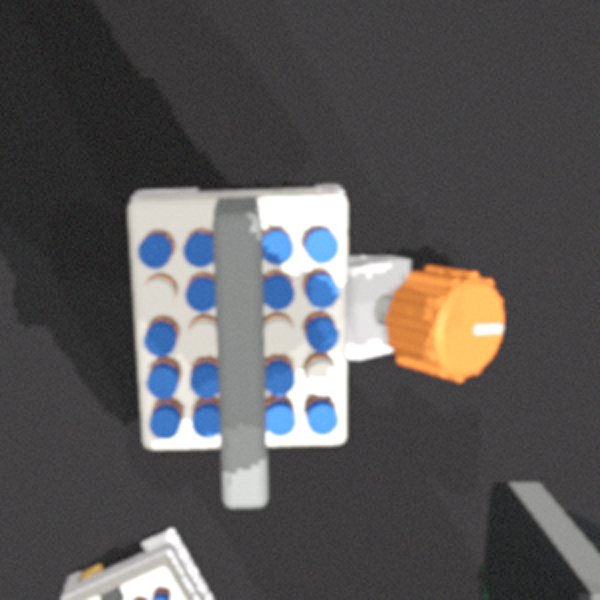

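The close crop shows the bar from crop (238,200) to (245,508) and the vial caps below it, with nothing in the way of the fingers. The knob is at crop (465,325) with its pointer to the right.

Run:
```python
from h import *
a=dict(np.load("w1.npz"));b=dict(np.load("w2.npz"))
A=tri([(a,(317,156)),(b,(319,161))]);B=tri([(a,(322.5,259)),(b,(322.5,313.5))])
print(A.round(1),B.round(1),((A+B)/2).round(1),np.degrees(np.arctan2(-(A-B)[0],(A-B)[1])))
A=atz(b,(319,161),96);B=atz(b,(322.5,313.5),96);print(((A+B)/2).round(1),np.linalg.norm(A-B),np.degrees(np.arctan2(-(A-B)[0],(A-B)[1])))
P,R=pose(); plan(P,R,lin(P,R,np.array([462,-357.5,70.5]),down(100.5),4),0)
```

```text
[ 456.  -329.2  -92.7] [ 469.3 -398.   104.9] [ 462.7 -363.6    6.1] 10.914483792756302
[ 461.9 -357.2   96. ] 91.53498633269612 10.617493218852017
[[[0, 0, -0.007, 0.001, -0.001, 0.134, 0], [0.001, 0.001, -0.007, 0.001, -0.001, 0.135, 0], [0, 0, -0.007, 0.001, 0, 0.134, 0], [0.001, 0.001, -0.007, 0, -0.001, 0.135, 0]]]
```

step_arm(series=[[[0, 0, -0.007, 0, -0.001, 0.134, 0], [0, 0, -0.007, 0, 0, 0.135, 0], [0, 0, -0.007, 0, -0.001, 0.134, 0], [0, 0, -0.007, 0, 0, 0.13, 0], [0, 0, 0, 0, 0, 0, 0.3], [0, 0, 0, 0, 0, 0, 1], [0, 0, 0, 0, 0, 0, 1], [0, 0, 0, 0, 0, 0, 1], [0, 0, 0, 0, 0, 0, 1], [0, 0, 0, 0, 0, 0, 1], [0, 0, 0, 0, 0, 0, 1]]])

```text
clock: 6.0
eef_pos: [461.1, -357.9, 70.2]
tool_rot: [3.141, 0.0, 1.753]
force: [-0.5, 0.3, -0.3]
width: 0.3
gripper_force: 0.0
```

Run:
```python
from h import *
s=ctrl.read_state(); print(s["clock"],s["eef_pos"].round(1),np.degrees(s["tool_rot"]).round(1),s["width"],s["gripper_force"],s["force"])
P,R=pose(); plan(P,R,lin(P,R,P+[0,0,100],R,3),1)
# top view: refine rail
b=pic("top"); save(b,"pics/top_rail.png",(195,190,345,275),5)
```

```text
6.0 [ 461.1 -357.9   70.2] [180.    0.  100.5] 0.2978828603230393 0.0 [-0.461049    0.33058692 -0.31223852]
[[[0, 0, 0, 0, 0, -0.222, 1], [0, 0, 0, 0, 0, -0.222, 1], [0, 0, 0, 0, 0, -0.223, 1]]]
```

View pics/top_rail.png

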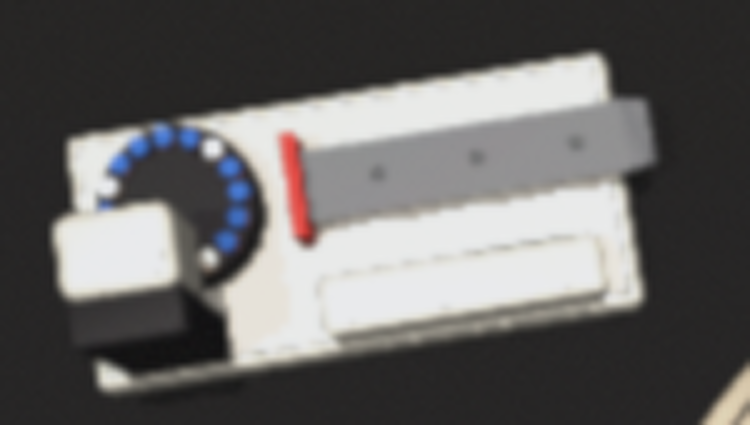

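The top crop shows the rail from the red stop's face at crop (308,188) to the open end at crop (650,130). The fingers closed on nothing, so I'm looking with the wrist camera.

Run:
```python
from h import *
w=pic("wrist"); s=pic("scene"); print(s["img"].shape)
im=np.hstack([cv2.resize(w["img"],(480,360)),cv2.resize(s["img"][150:270,200:307],(320,360))])
cv2.imwrite("pics/miss.png",im[...,::-1])
```

```text
(480, 640, 3)
```

View pics/miss.png

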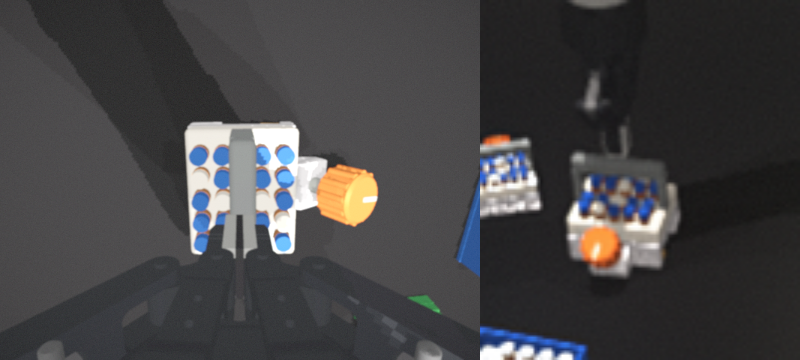

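Run:
```python
from h import *
P,R=pose();print(P,ctrl.read_state()["clock"])
V={"w1":dict(np.load("w1.npz")),"w2":dict(np.load("w2.npz"))}
for n,k in(("wrist","w3"),("scene","s"),("top","t")): V[k]=pic(n)
np.savez("w3.npz",**{k:V["w3"][k] for k in("img","R","t","fx","fy","cx","cy")})
obs={}
for k,p in V.items():
    h=cv2.cvtColor(p["img"],cv2.COLOR_RGB2HSV); m=cv2.inRange(h,(4,150,120),(20,255,255))
    n,l,st,c=cv2.connectedComponentsWithStats(m); e=proj(p,[531.5,-345.5,46])
    js=[j for j in range(1,n) if st[j,4]>25]; j=min(js,key=lambda j:np.linalg.norm(c[j]-e)); obs[k]=c[j]; print(k,"seen",c[j].round(1),st[j,4],"pred",e.round(1))
for S in(("w1","w2"),("w2","w3"),("w1","w3"),("s","t"),("w1","w2","w3"),("w1","w2","w3","s","t")): print(S,tri([(V[k],obs[k]) for k in S]).round(1))
for k in("s","t"):
    print(k,"TCP proj",proj(V[k],P).round(1),"handle proj",proj(V[k],[462,-357.5,88]).round(1),[ (np.round(r["centre"],1).tolist(),round(r["score"],2)) for r in ctrl.recognise(V[k],"carrier_handle")])
# bar column profile in w3
im=V["w3"]["img"].astype(int)
for v in(175,185,200,220,240,260): print(v,[int(im[v,u].mean()) for u in range(296,346,2)])
print("col",[(v,im[v,322].mean().round()) for v in range(150,300,5)])
```

```text
[ 460.93851362 -357.82375907   70.03017728] 6.15
w1 seen [387.  192.4] 654 pred [393.6 193.9]
w2 seen [418.3 218.7] 1869 pred [422.3 220.7]
w3 seen [449.9 254.4] 2785 pred [462.4 259. ]
s seen [240.2 231.5] 115 pred [240.2 232.2]
t seen [406.1 236.3] 100 pred [407.5 238.3]
('w1', 'w2') [ 520.2 -339.9   74.3]
('w2', 'w3') [ 535.2 -350.3   19.9]
('w1', 'w3') [ 525.7 -345.1   43.1]
('s', 't') [ 536.8 -341.3   53.7]
('w1', 'w2', 'w3') [ 526.8 -345.1   43.4]
('w1', 'w2', 'w3', 's', 't') [ 529.3 -344.6   45.1]
s TCP proj [246.9 210.2] handle proj [246.3 205.4] [([181.0, 247.6], 0.85), ([147.3, 202.1], 0.84), ([205.9, 208.2], 0.81), ([244.8, 220.8], 0.67)]
t TCP proj [413.8 260.4] handle proj [414.6 259.4] [([462.2, 267.9], 0.84), ([448.4, 207.2], 0.71), ([403.5, 235.0], 0.69), ([516.6, 247.8], 0.65)]
175 [233, 233, 232, 232, 231, 227, 169, 125, 130, 130, 130, 128, 129, 132, 132, 129, 129, 133, 132, 130, 187, 255, 255, 255, 255]
185 [237, 236, 236, 237, 229, 175, 143, 131, 133, 131, 133, 132, 127, 129, 134, 132, 132, 132, 131, 133, 131, 174, 254, 255, 255]
200 [130, 131, 130, 122, 122, 139,
[... 565 characters left out ...]
 (165, np.float64(139.0)), (170, np.float64(196.0)), (175, np.float64(133.0)), (180, np.float64(129.0)), (185, np.float64(129.0)), (190, np.float64(155.0)), (195, np.float64(158.0)), (200, np.float64(160.0)), (205, np.float64(161.0)), (210, np.float64(160.0)), (215, np.float64(161.0)), (220, np.float64(162.0)), (225, np.float64(160.0)), (230, np.float64(161.0)), (235, np.float64(161.0)), (240, np.float64(161.0)), (245, np.float64(158.0)), (250, np.float64(160.0)), (255, np.float64(158.0)), (260, np.float64(161.0)), (265, np.float64(160.0)), (270, np.float64(161.0)), (275, np.float64(159.0)), (280, np.float64(162.0)), (285, np.float64(144.0)), (290, np.float64(65.0)), (295, np.float64(57.0))]
```

Run:
```python
from h import *
w=dict(np.load("w3.npz")); s=pic("scene")
a=cv2.resize(w["img"][240:390,250:390],(560,600),interpolation=cv2.INTER_CUBIC)
b=cv2.resize(s["img"][170:245,225:265],(240,450),interpolation=cv2.INTER_CUBIC); b=cv2.copyMakeBorder(b,0,150,0,0,cv2.BORDER_CONSTANT)
cv2.imwrite("pics/tips.png",np.hstack([a,b])[...,::-1])
```

```text
(no output)
```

View pics/tips.png

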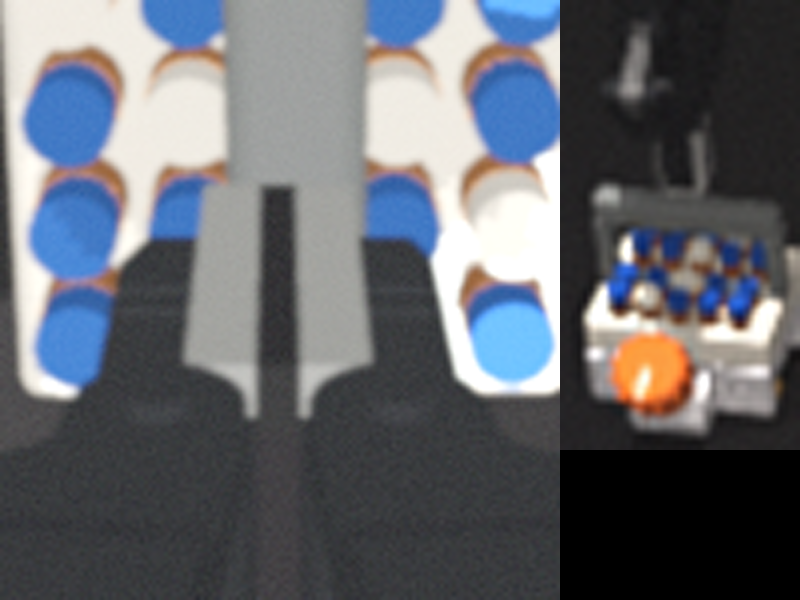

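The crop shows the shut fingertips ending at crop (280,185) in front of the bar, and the scene crop shows them just above its top edge. The opened fingers in w1 fit the same reading. So the real tips sit about 33 mm behind the reported TCP. I'm opening and going about 32 mm lower.

step_arm(series=[[[0, 0, 0, 0, 0, 0, 0], [0, 0, 0, 0, 0, 0, 0], [0, 0, 0, 0, 0, 0, 0], [0, 0, 0, 0, 0.01, 0, 0], [0, 0, 0, 0, 0, 0, 0], [0, 0, 0, 0, 0, 0.05, 0], [0, 0, 0, 0, 0, 0.05, 0], [0, 0, 0, 0, 0, 0, 0]]])

```text
clock: 7.25
eef_pos: [461.5, -356.8, 53.6]
tool_rot: [-3.14, -0.002, 1.753]
force: [-0.1, 0.6, -0.1]
width: 85.4
gripper_force: 0.0
```

step_arm(series=[[[0, 0, 0, 0, 0, 0.05, 0], [0, 0, 0, 0, 0, 0.05, 0], [0, 0, 0, 0, 0, 0, 0.5], [0, 0, 0, 0, 0, 0, 1], [0, 0, 0, 0, 0, 0, 1], [0, 0, 0, 0, 0, 0, 1], [0, 0, 0, 0, 0, 0, 1], [0, 0, 0, 0, 0, 0, 1], [0, 0, 0, 0, 0, 0, 1]]])

```text
clock: 8.15
eef_pos: [462.9, -357.8, 40.4]
tool_rot: [3.141, 0.001, 1.753]
force: [0.8, 0.4, 3.8]
width: 12.9
gripper_force: 59.4
```

Run:
```python
from h import *
b=pic("top"); E=atz(b,(324.8,215.8),72); S=atz(b,(256.7,227.4),72); d=(S-E); L=np.linalg.norm(d); 
print("entry",E.round(1),"stop",S.round(1),L.round(1),"yaw",np.degrees(np.arctan2(-d[0],d[1])).round(2))
c=np.degrees(np.arctan2(-d[0],d[1])); u=d/L
T=E-85*u; T[2]=130
P,R=pose(); print(P.round(1),R.as_euler("xyz",degrees=True).round(2),T.round(1))
up=lin(P,R,P+[0,0,89.6],R,5); p1=up[-1][0]
plan(P,R,up+lin(p1,R,T,down(90+c),9),1)
```

```text
entry [602.3 -95.8  72. ] stop [571.9 109.7  72. ] 207.8 yaw 8.43
[ 462.9 -357.7   40.4] [1.7996e+02 3.0000e-02 1.0047e+02] [ 614.8 -179.9  130. ]
[[[0, 0, 0, 0, 0, -0.119, 1], [0, 0, 0, 0, 0, -0.12, 1], [0, 0, 0, 0, 0, -0.119, 1], [0, 0, 0, 0, 0, -0.12, 1], [0, 0, 0, 0, 0, -0.119, 1], [0, 0, 0.005, 0.109, 0.135, 0, 1], [0, 0, 0.005, 0.109, 0.134, 0, 1], [0, 0, 0.005, 0.111, 0.134, 0, 1], [0, 0, 0.005, 0.11, 0.133, 0, 1], [0.001, 0, 0.005, 0.111, 0.133, 0, 1], [0, 0, 0.005, 0.112, 0.132, 0, 1], [0, 0.001, 0.005, 0.112, 0.132, 0, 1]]]
[[[0, 0, 0.005, 0.113, 0.132, 0, 1], [0, 0, 0.005, 0.113, 0.131, 0, 1]]]
```

step_arm(series=[[[0, 0, 0, 0, 0, -0.119, 1], [0, 0, 0, 0, 0, -0.12, 1], [0, 0, 0, 0, 0, -0.119, 1], [0, 0, 0, 0, 0, -0.12, 1], [0, 0, 0, 0, 0, -0.119, 1], [0, 0, 0.005, 0.109, 0.135, 0, 1], [0, 0, 0.005, 0.109, 0.134, 0, 1], [0, 0, 0.005, 0.111, 0.134, 0, 1], [0, 0, 0.005, 0.11, 0.133, 0, 1], [0, 0, 0.005, 0.111, 0.133, 0, 1], [0, 0, 0.005, 0.112, 0.132, 0, 1], [0, 0, 0.005, 0.112, 0.132, 0, 1]]])

```text
clock: 9.4
eef_pos: [579.8, -217.9, 128.2]
tool_rot: [-3.138, -0.002, 1.726]
force: [0.5, -0.3, -4.4]
width: 12.9
gripper_force: 59.3
```

step_arm(series=[[[0, 0, 0.005, 0.113, 0.132, 0, 1], [0, 0, 0.005, 0.113, 0.131, 0, 1], [0, 0, 0, 0, 0, 0, 1], [0, 0, 0, 0, 0, 0, 1]]])

```text
clock: 9.8
eef_pos: [613.3, -178.6, 128.1]
tool_rot: [-3.138, -0.001, 1.72]
force: [-1.3, -0.2, -4.9]
width: 12.5
gripper_force: 59.3
```

Run:
```python
from h import *
s=ctrl.read_state(); print(s["clock"],s["eef_pos"].round(1),np.degrees(s["tool_rot"]).round(2),s["width"],s["force"].round(1),s["torque"].round(2))
w=pic("wrist"); save(w,"pics/w4.png"); np.savez("w4.npz",**{k:w[k] for k in("img","R","t","fx","fy","cx","cy")})
print("entry pred",proj(w,[602.3,-95.8,72]).round(1))
```

```text
9.8 [ 613.3 -178.6  128.1] [-1.7982e+02 -7.0000e-02  9.8550e+01] 12.501487114806267 [-1.3 -0.2 -4.9] [-0.11  0.1  -0.04]
entry pred [324.3  88.3]
```

View pics/w4.png

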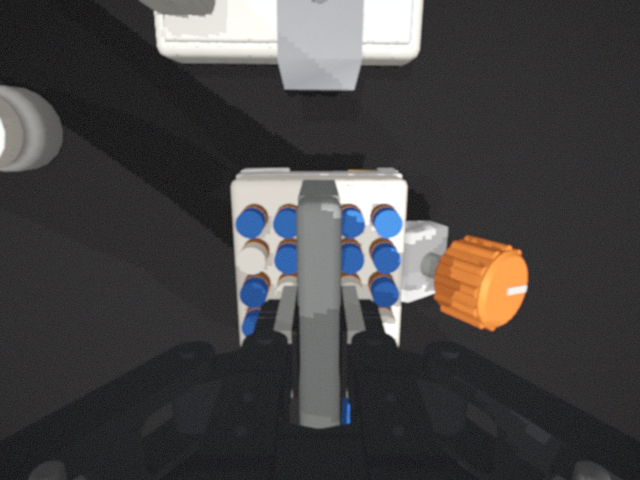

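The rail's open end shows at (320,89), with edges at about 278 and 363 by row 55. The bar (320) and rack (320) share the same column, so the carriage is nearly in line already. I'm refining with fitted edges.

```bash
cat >> h.py <<'E'
def edges(p,rows,lo,hi):
    """subpixel left/right strongest horizontal gradients of grey level per row within column windows lo,hi"""
    g=cv2.GaussianBlur(cv2.cvtColor(p["img"],cv2.COLOR_RGB2GRAY).astype(np.float32),(0,0),1.0); dx=np.abs(np.gradient(g,axis=1)); o=[]
    for r in rows:
        e=[]
        for a,b in(lo,hi):
            s=dx[r,a:b]; k=int(s.argmax()); q=s[max(k-2,0):k+3]; e.append(a+max(k-2,0)+(q*np.arange(len(q))).sum()/q.sum())
        o.append((r,*e))
    return np.array(o)
def axis_fit(p,o,z):
    """world centre line from the mid columns at height z -> points, yaw deg, mean width"""
    A=np.array([atz(p,(a,r),z) for r,a,b in o]);B=np.array([atz(p,(b,r),z) for r,a,b in o]);M=(A+B)/2
    c=np.polyfit(M[:,1],M[:,0],1); return M.mean(0),np.degrees(np.arctan(-c[0])),np.linalg.norm(A-B,axis=1).mean()
E
python3 - <<'E'
from h import *
w=dict(np.load("w4.npz")); P,R=pose()
o=edges(w,range(3,40,3),(265,290),(350,376)); print(o.round(1)[::4])
for r in (o,): M,y,wd=axis_fit(w,r,72); print("rail",R.inv().apply(M-P).round(2),y.round(2),wd.round(1))
o=edges(w,range(205,280,5),(288,308),(332,352)); print(o.round(1)[::5]); M,y,wd=axis_fit(w,o,128.1+47.6+8); print("bar",R.inv().apply(M-P).round(2),y.round(2),wd.round(1))
o=edges(w,range(190,205,3),(222,242),(398,416)); print(o.round(1)); M,y,wd=axis_fit(w,o,128.1+47.6-88+60); print("rack",R.inv().apply(M-P).round(2),y.round(2),wd.round(1))
print("tool yaw-90",R.as_euler("xyz",degrees=True)[2]-90)
E
```

```text
[[  3.  276.3 363.2]
 [ 15.  276.7 363. ]
 [ 27.  276.8 362.7]
 [ 39.  277.  361.9]]
rail [117.15  -0.39  56.45] 8.14 43.7
[[205.  297.6 336.6]
 [230.  297.2 339.8]
 [255.  298.1 339.8]]
bar [ 33.38  -0.65 -55.27] 9.18 12.8
[[190.  230.1 407. ]
 [193.  230.2 407. ]
 [196.  230.3 406.9]
 [199.  230.8 406.8]
 [202.  231.  406.7]]
rack [ 40.61  -0.68 -19.27] 9.85 67.1
tool yaw-90 8.437189611653778
```

step_arm(series=[[[0, 0, 0.008, 0, 0, 0.096, 1], [0, 0, 0, 0, 0, 0.095, 1], [0, 0, 0, 0.08, 0, 0, 1], [0, 0, 0, 0.08, 0, 0, 1], [0, 0, 0, 0.06, 0, 0, 1], [0, 0, 0, 0, 0, 0, 1], [0, 0, 0, 0, 0, 0, 1]]])

```text
clock: 10.55
eef_pos: [610.4, -146.8, 101.6]
tool_rot: [3.14, 0.001, 1.713]
force: [0.2, -1.0, -4.4]
width: 13.0
gripper_force: 59.3
```

Run:
```python
from h import *
s=ctrl.read_state(); print(s["clock"],s["eef_pos"].round(1),np.degrees(s["tool_rot"]).round(2),s["width"],s["force"].round(1))
w=pic("wrist"); np.savez("w5.npz",**{k:w[k] for k in("img","R","t","fx","fy","cx","cy")})
P,R=pose()
o=edges(w,range(5,100,5),(255,295),(345,385)); print(o.round(1)[::3])
M,y,wd=axis_fit(w,o[:12],72); print("rail",R.inv().apply(M-P).round(2),y.round(2),wd.round(1))
o=edges(w,range(205,280,5),(288,308),(332,352)); M,y,wd=axis_fit(w,o,P[2]+55.6); print("bar",R.inv().apply(M-P).round(2),y.round(2),wd.round(1))
print("entry nominal row by 41mm:",proj(w,P+R.apply([50,0,0])+[0,0,72-P[2]]).round(1))
g=cv2.cvtColor(w["img"],cv2.COLOR_RGB2GRAY); print([(v,int(g[v,320])) for v in range(90,180,4)])
```

```text
10.55 [ 610.4 -146.8  101.6] [1.7994e+02 4.0000e-02 9.8150e+01] 12.982424323908148 [ 0.2 -1.  -4.4]
[[  5.  265.  363.2]
 [ 20.  265.3 362.8]
 [ 35.  265.9 362.8]
 [ 50.  266.2 362. ]
 [ 65.  266.8 361.3]
 [ 80.  267.1 361.1]
 [ 95.  267.1 360.8]]
rail [106.07  -3.28  29.44] 8.03 43.8
bar [ 32.82  -1.05 -55.64] 7.64 12.9
entry nominal row by 41mm: [321.  158.3]
[(90, 137), (94, 140), (98, 139), (102, 137), (106, 141), (110, 138), (114, 139), (118, 143), (122, 135), (126, 129), (130, 123), (134, 121), (138, 122), (142, 125), (146, 126), (150, 133), (154, 73), (158, 20), (162, 19), (166, 25), (170, 42), (174, 132), (178, 122)]
```

step_arm(series=[[[0, 0, 0, 0, -0.016, 0.014, 1], [0, 0, 0, 0, 0, 0, 1], [0, 0, 0, 0, 0, 0, 1]]])

```text
clock: 10.9
eef_pos: [607.2, -148.0, 98.8]
tool_rot: [-3.141, 0.0, 1.711]
force: [0.3, 0.0, -4.9]
width: 12.7
gripper_force: 59.3
```

```bash
cat > chk.py <<'E'
from h import *
s=ctrl.read_state(); print(s["clock"],s["eef_pos"].round(1),np.degrees(s["tool_rot"]).round(2),s["width"],s["force"].round(1))
w=pic("wrist")
P,R=pose(); print(P.round(1))
o=edges(w,range(5,60,5),(255,295),(345,385)); M,y,wd=axis_fit(w,o,72); print("rail",R.inv().apply(M-P).round(2),y.round(2),wd.round(1))
o=edges(w,range(205,280,5),(288,308),(332,352)); M,y,wd=axis_fit(w,o,P[2]+55.6); print("bar",R.inv().apply(M-P).round(2),y.round(2),wd.round(1))
E
python3 chk.py
```

```text
10.9 [ 607.2 -148.    98.8] [-179.98    0.     98.03] 12.74434102262913 [ 0.3  0.  -4.9]
[ 607.4 -147.9   98.8]
rail [105.69  -0.46  26.81] 7.86 43.7
bar [ 31.96  -1.41 -55.6 ] 7.72 13.0
```

step_arm(series=[[[0, 0, 0, 0, 0.005, -0.006, 1], [0, 0, 0, 0, 0, 0, 1], [0, 0, 0, 0.05, 0, 0, 1], [0, 0, 0, 0.05, 0, 0, 1], [0, 0, 0, 0.03, 0, 0, 1], [0, 0, 0, 0, 0, 0, 1]]])

```text
clock: 11.55
eef_pos: [605.4, -126.1, 99.6]
tool_rot: [-3.141, -0.001, 1.714]
force: [0.5, 0.5, -5.3]
width: 13.0
gripper_force: 59.3
```

```bash
python3 chk.py
```

```text
11.55 [ 605.4 -126.1   99.6] [-1.7999e+02 -8.0000e-02  9.8200e+01] 13.028748080277651 [ 0.5  0.5 -5.3]
[ 605.5 -127.1   99.8]
rail [107.07  -1.25  27.8 ] 7.92 43.7
bar [ 33.09  -1.27 -55.59] 8.95 12.8
```

step_arm(series=[[[0, 0, 0, 0.08, 0, 0, 1], [0, 0, 0, 0.08, 0, 0, 1], [0, 0, 0, 0.08, 0, 0, 1], [0, 0, 0, 0.08, 0, 0, 1], [0, 0, 0, 0, 0, 0, 1]]])

```text
clock: 12.1
eef_pos: [598.4, -76.6, 99.5]
tool_rot: [-3.141, -0.003, 1.716]
force: [0.1, 0.3, -5.2]
width: 12.6
gripper_force: 59.3
```

```bash
python3 chk.py
```

```text
12.1 [598.4 -76.6  99.5] [-1.7996e+02 -1.6000e-01  9.8300e+01] 12.618283262463853 [ 0.1  0.3 -5.2]
[598.7 -78.6  99.7]
rail [108.03  -0.99  27.76] 7.98 43.7
bar [ 33.97  -1.26 -55.57] 8.03 12.9
```

step_arm(series=[[[0, 0, 0, 0.08, 0, 0, 1], [0, 0, 0, 0.08, 0, 0, 1], [0, 0, 0, 0.08, 0, 0, 1], [0, 0, 0, 0.08, 0, 0, 1], [0, 0, 0, 0, 0, 0, 1]]])

```text
clock: 12.65
eef_pos: [591.5, -29.3, 99.5]
tool_rot: [-3.141, -0.002, 1.716]
force: [0.7, 0.8, -5.4]
width: 12.5
gripper_force: 59.3
```

```bash
python3 chk.py
```

```text
12.65 [591.5 -29.3  99.5] [-1.7996e+02 -1.4000e-01  9.8290e+01] 12.549471516491014 [ 0.7  0.8 -5.4]
[591.9 -31.3  99.6]
rail [107.97  -0.76  27.73] 8.01 43.8
bar [ 33.93  -1.25 -55.58] 7.64 12.6
```

step_arm(series=[[[0, 0, 0, 0.08, 0, 0, 1], [0, 0, 0, 0.08, 0, 0, 1], [0, 0, 0, 0.08, 0, 0, 1], [0, 0, 0, 0.08, 0, 0, 1], [0, 0, 0, 0.08, 0, 0, 1], [0, 0, 0, 0.08, 0, 0, 1], [0, 0, 0, 0.05, 0, 0, 1], [0, 0, 0, 0, 0, 0, 1]]])

```text
clock: 13.5
eef_pos: [580.6, 47.8, 99.6]
tool_rot: [-3.141, -0.001, 1.714]
force: [-0.4, 0.4, -4.7]
width: 13.0
gripper_force: 59.3
```

step_arm(series=[[[0, 0, 0, 0.03, 0, 0, 1], [0, 0, 0, 0.03, 0, 0, 1], [0, 0, 0, 0.03, 0, 0, 1], [0, 0, 0, 0, 0, 0, 1]]])

```text
clock: 13.9
eef_pos: [578.8, 60.0, 99.7]
tool_rot: [-3.142, -0.001, 1.712]
force: [0.5, 1.0, -6.0]
width: 12.5
gripper_force: 59.2
```

Now I approach the stop in small steps until it pushes back.

step_arm(series=[[[0, 0, 0, 0.015, 0, 0, 1], [0, 0, 0, 0.015, 0, 0, 1], [0, 0, 0, 0, 0, 0, 1], [0, 0, 0, 0, 0, 0, 1]]])

```text
clock: 14.3
eef_pos: [578.3, 63.6, 99.7]
tool_rot: [3.142, -0.0, 1.712]
force: [1.2, 0.8, -4.7]
width: 12.8
gripper_force: 59.2
```

step_arm(series=[[[0, 0, 0, 0.01, 0, 0, 1], [0, 0, 0, 0.01, 0, 0, 1], [0, 0, 0, 0, 0, 0, 1], [0, 0, 0, 0, 0, 0, 1]]])

```text
clock: 14.7
eef_pos: [577.8, 66.7, 99.7]
tool_rot: [3.142, -0.0, 1.712]
force: [0.5, 0.5, -6.0]
width: 12.6
gripper_force: 59.2
```

step_arm(series=[[[0, 0, 0, 0.01, 0, 0, 1], [0, 0, 0, 0.01, 0, 0, 1], [0, 0, 0, 0, 0, 0, 1], [0, 0, 0, 0, 0, 0, 1]]])

```text
clock: 15.1
eef_pos: [577.5, 68.8, 99.8]
tool_rot: [3.142, 0.001, 1.711]
force: [0.5, -1.8, -4.4]
width: 13.2
gripper_force: 59.2
```

Run:
```python
from h import *
b=pic("top"); w=pic("wrist")
P,R=pose(); print(ctrl.read_state()["force"].round(1),P.round(1))
# red stop plate seen from above: edge rows in wrist image and orange knob
for n,p in(("top",b),("wrist",w)):
    h=cv2.cvtColor(p["img"],cv2.COLOR_RGB2HSV); m=cv2.inRange(h,(0,150,90),(3,255,255))|cv2.inRange(h,(174,150,90),(180,255,255))
    k,l,st,c=cv2.connectedComponentsWithStats(m); print(n,[(c[j].round(1).tolist(),st[j].tolist()) for j in range(1,k) if st[j,4]>20])
print("bar end +45 at top of stop", proj(w,P+R.apply([45,0,0])+[0,0,90-P[2]]).round(1))
save(w,"pics/w6.png")
```

```text
[ 0.4 -2.2 -4.7] [577.5  68.8  99.8]
top [([611.5, 424.5], [597, 424, 30, 2, 60])]
wrist [([319.9, 161.4], [251, 148, 139, 26, 3249])]
bar end +45 at top of stop [321.6 171.7]
```

step_arm(series=[[[0, 0, 0, 0.01, 0, 0, 1], [0, 0, 0, 0.01, 0, 0, 1], [0, 0, 0, 0, 0, 0, 1]]])

```text
clock: 15.5
eef_pos: [577.5, 69.3, 100.0]
tool_rot: [3.141, 0.004, 1.71]
force: [0.9, -7.2, -3.8]
width: 12.7
gripper_force: 59.4
```

step_arm(series=[[[0, 0, 0, 0.01, 0, 0, 1], [0, 0, 0, 0.01, 0, 0, 1], [0, 0, 0, 0, 0, 0, 1], [0, 0, 0, 0, 0, 0, 1]]])

```text
clock: 15.9
eef_pos: [577.5, 69.7, 100.1]
tool_rot: [3.14, 0.007, 1.709]
force: [2.6, -10.5, -4.5]
width: 12.5
gripper_force: 59.3
```

step_arm(series=[[[0, 0, 0, 0, 0, 0.006, 1], [0, 0, 0, 0, 0, 0.006, 1], [0, 0, 0, -0.012, 0, 0, 1], [0, 0, 0, -0.012, 0, 0, 1], [0, 0, 0, 0, 0, 0, 1]]])

```text
clock: 16.4
eef_pos: [577.9, 69.2, 98.8]
tool_rot: [3.14, 0.003, 1.71]
force: [0.8, -6.4, 0.4]
width: 13.1
gripper_force: 60.1
```

step_arm(series=[[[0, 0, 0, 0, 0, 0, 0], [0, 0, 0, 0, 0, 0, 0], [0, 0, 0, 0, 0, 0, 0], [0, 0, 0, 0, 0, 0, 0], [0, 0, 0, 0, 0, 0, 0], [0, 0, 0, 0, 0, -0.1, 0], [0, 0, 0, 0, 0, -0.2, 0], [0, 0, 0, 0, 0, -0.2, 0], [0, 0, 0, 0, 0, -0.2, 0], [0, 0, 0, 0, 0, 0, 0], [0, 0, 0, 0, 0, 0, 0]]])

```text
clock: 17.5
eef_pos: [577.2, 72.1, 203.4]
tool_rot: [3.14, -0.001, 1.712]
force: [1.4, 0.3, 0.3]
width: 85.4
gripper_force: 0.0
```

Run:
```python
from h import *
P,R=pose(); s=ctrl.read_state(); print(s["clock"],P.round(1),np.degrees(s["tool_rot"]).round(2),s["qpos"].round(2),s["width"])
w=pic("wrist"); b=pic("top"); sc=pic("scene")
c=np.radians(8.0); H=np.array([577.8,69.2,146]); K=H+np.array([70.6*np.cos(c),70.6*np.sin(c),-42.2]); a=np.array([np.sin(np.radians(35))*np.cos(c),np.sin(np.radians(35))*np.sin(c),np.cos(np.radians(35))])
print("K",K.round(1))
top=K+13*a
obs=[]
for n,p in(("wrist",w),("top",b),("scene",sc)):
    h=cv2.cvtColor(p["img"],cv2.COLOR_RGB2HSV); m=cv2.inRange(h,(4,150,120),(20,255,255)); e=proj(p,K)
    k,l,st,cc=cv2.connectedComponentsWithStats(m); js=[j for j in range(1,k) if st[j,4]>15]; j=min(js,key=lambda j:np.linalg.norm(cc[j]-e)); obs.append((p,cc[j]))
    print(n,"seen",cc[j].round(1),st[j].tolist(),"pred K",e.round(1),"pred top",proj(p,top).round(1))
print("tri",tri(obs).round(1))
# bar from the wrist view
for hgt in(154,):
    print("bar ends pred",[proj(w,H+[-np.sin(c)*e,np.cos(c)*e,8]).round(1).tolist() for e in(45,-45)])
R1=down(98)*Ro.from_euler("x",35,degrees=True)*Ro.from_euler("z",60,degrees=True); print("toolz",R1.apply([0,0,1]).round(3),-a.round(3))
plan(P,R,lin(P,R,K+15*a,R1,12),0.4)
save(w,"pics/w7.png")
```

```text
17.5 [577.2  72.1 203.4] [ 1.7994e+02 -3.0000e-02  9.8100e+01] [-0.47  0.56  0.48  1.72 -0.31  0.93  0.27] 85.39766221598296
K [647.7  79.  103.8]
wrist seen [422.  230.2] [393, 202, 60, 60, 2612] pred K [423.8 227.1] pred top [439. 231.]
top seen [270.  196.5] [268, 194, 4, 7, 17] pred K [265.5 200.2] pred top [264.7 196.9]
scene seen [379.1 284.1] [372, 277, 15, 16, 171] pred K [379.8 285.2] pred top [380.  284.3]
tri [651.2  73.1 106.7]
bar ends pred [[321.5, 168.7], [321.0, 320.5]]
toolz [-0.568 -0.08  -0.819] [-0.568 -0.08  -0.819]
[[[0.059, -0.034, 0.108, -0.002, 0.044, 0.049, 0.4], [0.059, -0.034, 0.107, 0.004, 0.046, 0.046, 0.4], [0.058, -0.034, 0.108, 0.008, 0.048, 0.044, 0.4], [0.059, -0.034, 0.108, 0.014, 0.049, 0.042, 0.4], [0.059, -0.034, 0.107, 0.019, 0.049, 0.039, 0.4], [0.059, -0.034, 0.108, 0.024, 0.049, 0.036, 0.4], [0.059, -0.034, 0.108, 0.029, 0.049, 0.033, 0.4], [0.059, -0.034, 0.107, 0.034, 0.047, 0.03, 0.4], [0.059, -0.034, 0.108, 0.039, 0.045, 0.026, 0.4], [0.058, -0.034, 0.108, 0.043, 0.044, 0.024, 0.4], [0.059, -0.034, 0.107, 0.047, 0.04, 0.021, 0.4], [0.059, -0.034, 0.108, 0.052, 0.037, 0.017, 0.4]]]
```

step_arm(series=[[[0.059, -0.034, 0.108, -0.002, 0.044, 0.049, 0.4], [0.059, -0.034, 0.107, 0.004, 0.046, 0.046, 0.4], [0.058, -0.034, 0.108, 0.008, 0.048, 0.044, 0.4], [0.059, -0.034, 0.108, 0.014, 0.049, 0.042, 0.4], [0.059, -0.034, 0.107, 0.019, 0.049, 0.039, 0.4], [0.059, -0.034, 0.108, 0.024, 0.049, 0.036, 0.4]]])

```text
clock: 18.25
eef_pos: [616.0, 76.4, 157.5]
tool_rot: [-2.909, 0.224, 1.224]
force: [0.9, 0.8, 0.4]
width: 51.4
gripper_force: 0.0
```

```bash
cat > st.py <<'E'
from h import *
P,R=pose(); s=ctrl.read_state(); print(s["clock"],P.round(1),np.degrees(s["tool_rot"]).round(2),"q",s["qpos"].round(2),s["width"],s["force"].round(1),s["torque"].round(2))
c=np.radians(8.0); H=np.array([577.8,69.2,146]); K=H+np.array([70.6*np.cos(c),70.6*np.sin(c),-42.2]); a=np.array([np.sin(np.radians(35))*np.cos(c),np.sin(np.radians(35))*np.sin(c),np.cos(np.radians(35))])
def ori(spin): return down(98)*Ro.from_euler("x",35,degrees=True)*Ro.from_euler("z",spin,degrees=True)
E
python3 - <<'E'
from st import *
plan(P,R,lin(P,R,K+15*a,ori(60),6),0.4)
E
```

```text
18.25 [616.   76.4 157.5] [-166.69   12.81   70.1 ] q [-0.5   0.9   0.62  1.3  -0.36  1.38 -0.25] 51.41238617958476 [0.9 0.8 0.4] [ 0.14 -0.37  0.01]
[[[0.058, -0.033, 0.107, 0.029, 0.049, 0.03, 0.4], [0.058, -0.033, 0.107, 0.034, 0.047, 0.027, 0.4], [0.058, -0.033, 0.107, 0.038, 0.046, 0.024, 0.4], [0.058, -0.033, 0.107, 0.043, 0.043, 0.021, 0.4], [0.058, -0.034, 0.107, 0.046, 0.041, 0.018, 0.4], [0.058, -0.033, 0.107, 0.051, 0.037, 0.015, 0.4]]]
```

step_arm(series=[[[0.058, -0.033, 0.107, 0.029, 0.049, 0.03, 0.4], [0.058, -0.033, 0.107, 0.034, 0.047, 0.027, 0.4], [0.058, -0.033, 0.107, 0.038, 0.046, 0.024, 0.4], [0.058, -0.033, 0.107, 0.043, 0.043, 0.021, 0.4], [0.058, -0.034, 0.107, 0.046, 0.041, 0.018, 0.4], [0.058, -0.033, 0.107, 0.051, 0.037, 0.015, 0.4], [0, 0, 0, 0, 0, 0, 0.4], [0, 0, 0, 0, 0, 0, 0.4]]])

```text
clock: 19.05
eef_pos: [656.2, 79.0, 116.1]
tool_rot: [-2.805, 0.518, 0.757]
force: [0.1, -0.7, 0.8]
width: 51.3
gripper_force: 0.0
```

```bash
cat > knob.py <<'E'
from st import *
w=pic("wrist"); h=cv2.cvtColor(w["img"],cv2.COLOR_RGB2HSV); m=cv2.inRange(h,(4,120,90),(22,255,255))
k,l,st_,cc=cv2.connectedComponentsWithStats(m); j=1+st_[1:,4].argmax(); print("orange",cc[j].round(1),st_[j].tolist())
for n,X in(("K",K),("top",K+13*a),("bottom",K-13*a)): print(n,proj(w,X).round(1))
ring=[K+13*a+R_ for R_ in [17*(np.cos(t)*ori(0).apply([1,0,0])+np.sin(t)*ori(0).apply([0,1,0])) for t in np.linspace(0,6.28,24)]]
q=np.array([proj(w,x) for x in ring]); print("top ring pred bbox",q.min(0).round(),q.max(0).round())
print("K rel tool",R.inv().apply(K-P).round(1)); print([(np.round(r["centre"],1).tolist(),round(r["score"],2)) for r in ctrl.recognise(w,"clamp_knob")])
save(w,"pics/knob.png"); np.savez("wk.npz",**{k:w[k] for k in("img","R","t","fx","fy","cx","cy")})
E
python3 knob.py
```

```text
19.05 [656.2  79.  116.1] [-160.69   29.67   43.38] q [-0.33  1.24  0.67  0.72 -0.5   1.91 -0.79] 51.33299065284636 [ 0.1 -0.7  0.8] [ 0.08 -0.54 -0.  ]
orange [317.5 268.5] [277, 225, 82, 87, 4738]
K [315.7 262.1]
top [315.6 271.4]
bottom [315.9 253.8]
top ring pred bbox [278. 235.] [353. 306.]
K rel tool [ 0.7 -1.  14.9]
[([318.2, 265.8], 0.82)]
```

step_arm(series=[[[0, 0, 0, 0, 0, 0.1, 0.4], [0, 0, 0, 0, 0, 0.1, 0.4], [0, 0, 0, 0, 0, 0, 0.4], [0, 0, 0, 0, 0, 0, 0.4]]])

```text
clock: 19.55
eef_pos: [640.2, 78.4, 94.9]
tool_rot: [-2.807, 0.514, 0.757]
force: [-0.3, -0.8, -0.1]
width: 51.5
gripper_force: 0.0
```

```bash
python3 knob.py
```

```text
19.55 [640.2  78.4  94.9] [-160.83   29.47   43.36] q [-0.36  1.23  0.67  0.84 -0.5   1.82 -0.76] 51.48671291141252 [-0.3 -0.8 -0.1] [ 0.04 -0.59 -0.02]
orange [321.3 292. ] [274, 239, 96, 114, 6679]
K [320.  282.5]
top [320.2 294.8]
bottom [319.8 271.9]
top ring pred bbox [277. 254.] [363. 334.]
K rel tool [  0.7   1.  -11.6]
[([324.4, 285.8], 0.86), ([407.1, 406.2], 0.38)]
```

step_arm(series=[[[0, 0, 0, 0, 0.01, 0.085, 0.4], [0, 0, 0, 0, 0, 0.085, 0.4], [0, 0, 0, 0, 0, 0.085, 0.4], [0, 0, 0, 0, 0, 0, 0.4], [0, 0, 0, 0, 0, 0, 0.4]]])

```text
clock: 20.15
eef_pos: [619.8, 73.2, 62.1]
tool_rot: [-2.807, 0.515, 0.756]
force: [0.3, 0.2, -0.3]
width: 51.4
gripper_force: 0.0
```

```bash
python3 knob.py
```

```text
20.15 [619.8  73.2  62.1] [-160.85   29.53   43.3 ] q [-0.39  1.23  0.67  0.95 -0.5   1.72 -0.73] 51.40487330782088 [ 0.3  0.2 -0.3] [ 0.08 -0.63  0.04]
orange [314.8 339.6] [246, 270, 130, 148, 11488]
K [312.1 326.8]
top [311.6 347.2]
bottom [312.6 309.8]
top ring pred bbox [255. 295.] [367. 396.]
K rel tool [  0.6  -1.8 -50.4]
[([317.3, 332.7], 0.67)]
```

View pics/knob.png

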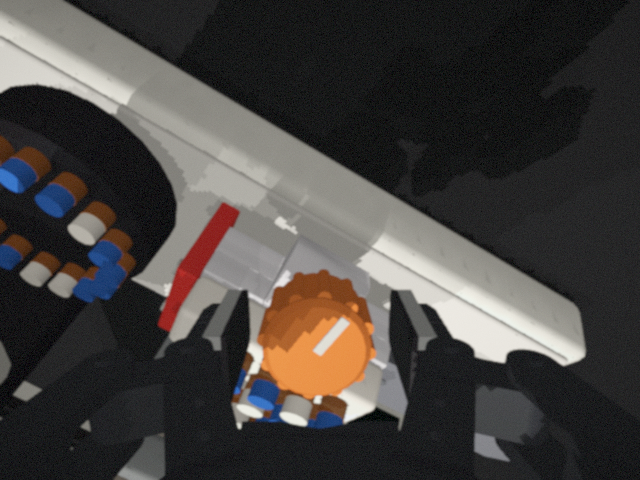

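The view shows the knob at (317,345) centred between the two fingers (248 and 392), with the pointer to the upper right. Closing and turning clockwise.

step_arm(series=[[[0, 0, 0, 0, 0, 0, 0.6], [0, 0, 0, 0, 0, 0, 1], [0, 0, 0, 0, 0, 0, 1], [0, 0, 0, 0, 0, 0, 1], [0, 0, 0, 0, 0, 0, 1]]])

```text
clock: 20.75
eef_pos: [619.9, 73.3, 62.0]
tool_rot: [-2.808, 0.515, 0.756]
force: [4.3, 1.1, 5.2]
width: 32.4
gripper_force: 59.4
```

Run:
```python
from st import *
print("K rel tool",R.inv().apply(K-P).round(1),s["gripper_force"])
```

```text
20.75 [619.9  73.3  62. ] [-160.87   29.49   43.29] q [-0.39  1.23  0.67  0.95 -0.5   1.72 -0.73] 32.36260173634602 [4.3 1.1 5.2] [ 0.23 -0.5  -0.1 ]
K rel tool [  0.5  -1.8 -50.5] 59.4221754942555
```

step_arm(series=[[[0, 0, 0.12, 0, 0, 0, 1], [0, 0, 0.12, 0, 0, 0, 1], [0, 0, 0.12, 0, 0, 0, 1], [0, 0, 0.12, 0, 0, 0, 1], [0, 0, 0.12, 0, 0, 0, 1], [0, 0, 0.12, 0, 0, 0, 1], [0, 0, 0.12, 0, 0, 0, 1], [0, 0, 0.12, 0, 0, 0, 1], [0, 0, 0, 0, 0, 0, 1]]])

```text
clock: 21.65
eef_pos: [620.6, 73.3, 62.4]
tool_rot: [2.984, 0.585, -0.136]
force: [6.3, 1.8, 5.9]
width: 32.2
gripper_force: 59.6
```

```bash
cat > spin.py <<'E'
from st import *
r=(ori(0).inv()*R).as_rotvec(degrees=True); print("rot rel spin0",r.round(1),"tool force",R.inv().apply(s["force"]).round(1),"tool torque",R.inv().apply(s["torque"]).round(2),"K rel",R.inv().apply(K-P).round(1))
E
python3 spin.py
```

```text
21.65 [620.6  73.3  62.4] [170.97  33.53  -7.78] q [-0.43  1.28  0.85  0.96 -0.63  1.77 -1.4 ] 32.20358976663601 [6.3 1.8 5.9] [ 0.02 -0.7  -0.09]
rot rel spin0 [ -0.4   0.3 103.1] tool force [ 1.7 -1.3 -8.6] tool torque [0.15 0.68 0.12] K rel [ -1.1  -1.5 -49.8]
```

step_arm(series=[[[0, 0, 0.11, 0, 0, 0, 1], [0, 0, 0.11, 0, 0, 0, 1], [0, 0, 0.11, 0, 0, 0, 1], [0, 0, 0.11, 0, 0, 0, 1], [0, 0, 0, 0, 0, 0, 1]]])

```text
clock: 22.15
eef_pos: [621.2, 73.5, 62.7]
tool_rot: [2.782, 0.494, -0.524]
force: [7.8, 2.4, 7.7]
width: 32.5
gripper_force: 59.8
```

```bash
python3 spin.py
```

```text
22.15 [621.2  73.5  62.7] [159.41  28.32 -30.04] q [-0.45  1.3   0.93  0.96 -0.69  1.8  -1.71] 32.53058494593431 [7.8 2.4 7.7] [ 0.08 -0.76 -0.09]
rot rel spin0 [ -0.5   0.4 122.9] tool force [  1.2  -2.3 -11. ] tool torque [0.44 0.63 0.09] K rel [ -1.7  -0.9 -49.2]
```

step_arm(series=[[[0, 0, 0.08, 0, 0, 0, 1], [0, 0, 0.08, 0, 0, 0, 1], [0, 0, 0.08, 0, 0, 0, 1], [0, 0, 0, 0, 0, 0, 1]]])

```text
clock: 22.55
eef_pos: [621.3, 73.7, 62.7]
tool_rot: [2.698, 0.421, -0.715]
force: [8.1, 1.5, 7.8]
width: 32.0
gripper_force: 60.2
```

```bash
python3 spin.py
python3 - <<'E'
from h import *
w=pic("wrist"); im=w["img"]
# pointer: whitish pixels within the knob
h=cv2.cvtColor(im,cv2.COLOR_RGB2HSV); o=cv2.inRange(h,(4,120,60),(22,255,255)); k,l,s,c=cv2.connectedComponentsWithStats(o); j=1+s[1:,4].argmax(); hull=np.zeros(o.shape,np.uint8); pts=np.argwhere(l==j)[:,::-1].astype(np.int32); cv2.fillConvexPoly(hull,cv2.convexHull(pts),255)
m=cv2.inRange(h,(0,0,110),(180,90,255))&cv2.erode(hull,np.ones((5,5))); k,l2,s2,c2=cv2.connectedComponentsWithStats(m)
print("knob",c[j].round(1),s[j].tolist(),[(c2[i].round(1).tolist(),s2[i].tolist()) for i in range(1,k) if s2[i,4]>15])
save(w,"pics/knob2.png",(200,240,440,420),3)
E
```

```text
22.55 [621.3  73.7  62.7] [154.57  24.15 -40.95] q [-0.46  1.31  0.97  0.96 -0.72  1.81 -1.87] 31.966054406164353 [8.1 1.5 7.8] [ 0.46 -0.6   0.7 ]
rot rel spin0 [ -0.5   0.5 133.5] tool force [  1.5  -1.9 -11.1] tool torque [ 0.39  0.54 -0.79] K rel [ -1.8  -0.3 -49.1]
knob [319.4 337.9] [266, 270, 107, 149, 11009] [([333.0, 334.7], [316, 316, 35, 38, 454]), ([367.4, 375.2], [365, 369, 5, 14, 53]), ([310.9, 398.1], [290, 389, 43, 23, 277]), ([342.2, 397.7], [337, 393, 11, 10, 68])]
```

The torque jumped to 0.8 N m after 73° (1.28 rad) and the pointer hasn't moved relative to the fingers, so the knob is at its hard stop with no slip. Releasing and backing out along the axis.

step_arm(series=[[[0, 0, 0, 0, 0, 0, 0.5], [0, 0, 0, 0, 0, 0, 0.5], [0, 0, 0, 0, 0, 0, 0.5], [0, 0, 0, 0, 0, -0.04, 0.5], [0, 0, 0, 0, 0, -0.1, 0.5], [0, 0, 0, 0, 0, -0.15, 0.5], [0, 0, 0, 0, 0, -0.15, 0.5], [0, 0, 0, 0, 0, 0, 0.5]]])

```text
clock: 23.4
eef_pos: [658.5, 77.5, 118.0]
tool_rot: [2.697, 0.421, -0.717]
force: [-0.1, -0.4, -1.0]
width: 42.6
gripper_force: 0.0
```

```bash
python3 spin.py
python3 - <<'E'
from st import *
w=pic("wrist"); h=cv2.cvtColor(w["img"],cv2.COLOR_RGB2HSV); o=cv2.inRange(h,(4,120,60),(22,255,255)); k,l,s_,c_=cv2.connectedComponentsWithStats(o); j=1+s_[1:,4].argmax(); pts=np.argwhere(l==j)[:,::-1].astype(np.int32); hull=np.zeros(o.shape,np.uint8); cv2.fillConvexPoly(hull,cv2.convexHull(pts),255)
m=cv2.inRange(h,(0,0,110),(180,90,255))&cv2.erode(hull,np.ones((5,5))); k,l2,s2,c2=cv2.connectedComponentsWithStats(m)
print("knob",c_[j].round(1),s_[j].tolist(),"pred top",proj(w,K+13*a).round(1),"pred ring end bbox")
print([(c2[i].round(1).tolist(),s2[i].tolist()) for i in range(1,k) if s2[i,4]>8])
# pointer angle in the knob's plane (tool frame spin0)
for i in range(1,k):
    if s2[i,4]>8:
        X0,d=ray(w,c2[i]); t=((K+13*a-X0)@a)/(d@a); v=ori(0).inv().apply(X0+d*t-(K+13*a)); print(v.round(1),"deg from carriage x' (cw+)",np.degrees(np.arctan2(-v[0],v[1])).round(1))
E
```

```text
23.4 [658.5  77.5 118. ] [154.54  24.15 -41.11] q [-0.38  1.29  0.93  0.72 -0.7   1.96 -1.98] 42.63503581148135 [-0.1 -0.4 -1. ] [ 0.06 -0.58 -0.01]
rot rel spin0 [ -0.4   0.5 133.6] tool force [ 0.5 -0.   0.9] tool torque [0.4  0.43 0.02] K rel [-2.5 -1.9 17.6]
23.4 [658.5  77.5 118. ] [154.54  24.15 -41.11] q [-0.38  1.29  0.93  0.72 -0.7   1.96 -1.98] 42.63503581148135 [-0.1 -0.4 -1. ] [ 0.06 -0.58 -0.01]
knob [314.6 268.2] [276, 226, 79, 84, 4537] pred top [311.4 279.1] pred ring end bbox
[([324.1, 264.4], [313, 252, 23, 26, 218])]
[-9.2  1.2  0. ] deg from carriage x' (cw+) 82.8
```

Run:
```python
from st import *
plan(P,R,lin(P,R,np.array([577.2,72.1,203.4]),down(98.1),18),0.5)
```

```text
23.45 [657.4  77.7 116.5] [154.47  24.26 -41.18] q [-0.38  1.3   0.93  0.73 -0.7   1.96 -1.98] 43.03451872716258 [ 0.4  0.1 -1.4] [ 0.14 -0.63  0.01]
[[[-0.021, 0.05, -0.159, -0.032, 0.028, -0.01, 0.5], [-0.021, 0.049, -0.159, -0.036, 0.024, -0.01, 0.5], [-0.022, 0.05, -0.159, -0.037, 0.019, -0.012, 0.5], [-0.021, 0.049, -0.159, -0.039, 0.015, -0.012, 0.5], [-0.021, 0.05, -0.159, -0.041, 0.011, -0.014, 0.5], [-0.021, 0.049, -0.158, -0.04, 0.005, -0.016, 0.5], [-0.021, 0.05, -0.159, -0.04, 0.001, -0.017, 0.5], [-0.021, 0.05, -0.159, -0.04, -0.005, -0.019, 0.5], [-0.022, 0.049, -0.159, -0.038, -0.008, -0.02, 0.5], [-0.021, 0.05, -0.159, -0.036, -0.013, -0.022, 0.5], [-0.021, 0.049, -0.159, -0.033, -0.017, -0.023, 0.5], [-0.021, 0.05, -0.159, -0.029, -0.02, -0.025, 0.5]]]
[[[-0.021, 0.049, -0.159, -0.026, -0.023, -0.027, 0.5], [-0.022, 0.05, -0.159, -0.022, -0.026, -0.027, 0.5], [-0.021, 0.05, -0.159, -0.018, -0.028, -0.029, 0.5], [-0.021, 0.049, -0.159, -0.012, -0.029, -0.03, 0.5], [-0.021, 0.05, -0.158, -0.008, -0.03, -0.031, 0.5], [-0.021, 0.049, -0.159, -0.003, -0.031, -0.032, 0.5]]]
```

Run:
```python
from st import *
A=np.array([590,72.1,203.4]);R1=down(98.1)*Ro.from_euler("z",133.5,degrees=True)
plan(P,R,lin(P,R,A,R1,8),0.5)
```

```text
23.45 [657.4  77.7 116.5] [154.47  24.26 -41.18] q [-0.38  1.3   0.93  0.73 -0.7   1.96 -1.98] 43.03451872716258 [ 0.4  0.1 -1.4] [ 0.14 -0.63  0.01]
[[[0.066, 0.07, -0.001, -0.065, 0.058, -0.028, 0.5], [0.067, 0.069, 0, -0.064, 0.056, -0.034, 0.5], [0.066, 0.07, -0.001, -0.062, 0.055, -0.04, 0.5], [0.066, 0.07, 0, -0.06, 0.052, -0.047, 0.5], [0.067, 0.069, -0.001, -0.056, 0.049, -0.052, 0.5], [0.066, 0.07, 0, -0.054, 0.047, -0.058, 0.5], [0.067, 0.07, -0.001, -0.051, 0.043, -0.063, 0.5], [0.066, 0.07, 0, -0.047, 0.04, -0.068, 0.5]]]
```

step_arm(series=[[[0.066, 0.07, -0.001, -0.065, 0.058, -0.028, 0.5], [0.067, 0.069, 0, -0.064, 0.056, -0.034, 0.5], [0.066, 0.07, -0.001, -0.062, 0.055, -0.04, 0.5], [0.066, 0.07, 0, -0.06, 0.052, -0.047, 0.5], [0.067, 0.069, -0.001, -0.056, 0.049, -0.052, 0.5], [0.066, 0.07, 0, -0.054, 0.047, -0.058, 0.5], [0.067, 0.07, -0.001, -0.051, 0.043, -0.063, 0.5], [0.066, 0.07, 0, -0.047, 0.04, -0.068, 0.5]]])

```text
clock: 24.25
eef_pos: [587.3, 73.1, 202.1]
tool_rot: [3.141, 0.001, -0.619]
force: [1.0, 0.1, 0.7]
width: 42.8
gripper_force: 0.0
```

step_arm(series=[[[0, 0, -0.17, 0, 0, 0, 0.5], [0, 0, -0.17, 0, 0, 0, 0.5], [0, 0, -0.17, 0, 0, 0, 0.5], [0, 0, -0.17, 0, 0, 0, 0.5], [0, 0, -0.17, 0, 0, 0, 0.5], [0, 0, -0.17, 0, 0, 0, 0.5], [0, 0, -0.17, 0, 0, 0, 0.5], [0, 0, -0.17, 0, 0, 0, 0.5], [0, 0, -0.17, 0, 0, 0, 0.5], [0, 0, -0.17, 0, 0, 0, 0.5], [0, 0, -0.17, 0, 0, 0, 0.5], [0, 0, -0.17, 0, 0, 0, 0.5]]])

```text
clock: 25.45
eef_pos: [587.3, 73.0, 201.4]
tool_rot: [-3.138, 0.004, 0.99]
force: [-0.1, -0.7, 0.6]
width: 42.8
gripper_force: 0.0
```

step_arm(series=[[[0, 0, -0.17, 0, 0, 0, 0.5], [0, 0, -0.17, 0, 0, 0, 0.5], [0, 0, -0.17, 0, 0, 0, 0.5], [0, 0, -0.17, 0, 0, 0, 0.5], [0, 0, -0.17, 0, 0, 0, 0], [0, 0, -0.06, 0, 0, 0, 0], [0, 0, 0, 0, -0.08, 0, 0], [0, 0, 0, 0, 0, 0, 0], [0, 0, 0, 0, 0, 0, 0]]])

```text
clock: 26.35
eef_pos: [576.5, 71.6, 202.0]
tool_rot: [-3.138, 0.0, 1.699]
force: [-0.7, -0.7, 0.4]
width: 85.6
gripper_force: 0.0
```

Run:
```python
from st import *
w=pic("wrist"); save(w,"pics/w8.png"); a7=cv2.imread("pics/w7.png"); a8=cv2.imread("pics/w8.png")
def m(name,x0,y0,x1,y1,pad=25):
    r=cv2.matchTemplate(a8[max(y0-pad,0):y1+pad,x0-pad:x1+pad],a7[y0:y1,x0:x1],cv2.TM_CCOEFF_NORMED); _,v,_,p=cv2.minMaxLoc(r); print(name,(p[0]-pad,p[1]-min(pad,y0)),round(v,3))
h=cv2.cvtColor(a7,cv2.COLOR_BGR2HSV); r=cv2.inRange(h,(0,150,80),(3,255,255))|cv2.inRange(h,(174,150,80),(180,255,255)); ys,xs=np.nonzero(r[:260]); print("red in w7",np.percentile(xs,[2,98]),np.percentile(ys,[2,98]))
m("bar +y end & cap rows",280,150,365,215); m("rack left edge",225,200,270,300); m("stop plate",*[int(v) for v in(np.percentile(xs,2)-5,max(np.percentile(ys,2)-5,0),np.percentile(xs,98)+5,np.percentile(ys,98)+5)]); m("rail/deck",150,30,260,120)
h8=cv2.cvtColor(a8,cv2.COLOR_BGR2HSV); r8=cv2.inRange(h8,(0,150,80),(3,255,255))|cv2.inRange(h8,(174,150,80),(180,255,255)); ys,xs=np.nonzero(r8[:260]); print("red in w8",np.percentile(xs,[2,98]),np.percentile(ys,[2,98]))
cv2.imwrite("pics/cmp.png",np.hstack([a7[120:340,190:470],a8[120:340,190:470]]))
```

```text
26.35 [576.5  71.6 202. ] [-1.798e+02  2.000e-02  9.733e+01] q [-0.47  0.57  0.47  1.72 -0.31  0.94  0.25] 85.60082089799991 [-0.7 -0.7  0.4] [-0.01 -0.04 -0.03]
red in w7 [277.   361.94] [145. 160.]
bar +y end & cap rows (4, 0) 0.982
rack left edge (3, 1) 0.984
stop plate (1, -1) 0.97
rail/deck (0, 0) 0.995
red in w8 [278. 363.] [145. 159.]
```

```bash
python3 -c "
from cell import ctrl
print(ctrl.finish_job())"
```

```text
the job is handed in; nothing more can be done
None
```

The job is handed in: the carriage is on the rail against the end stop, the clamp knob is turned to its hard stop and released, and the arm is clear; after tightening, the camera showed the carriage within about 1 mm of its pressed-home position along the rail (about 2 mm sideways, roughly the stated play).

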